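# Sweep broken glass off a vial cooler, then try its catch and hold the lid open

## Task

A bottle broke over the vial cooler: with the scraper block, sweep the three pieces of glass off the lid into the steel tray at its side (never touch glass with the fingers) and stand the scraper upright on the worktop again. Then try the lid with a gentle tug on its knob; you cannot see whether the catch is holding, so if it is, give the knob a quarter turn to let go (turning it on a free lid may catch it), and do not force it. Lift the lid to at least 50 degrees and finish while still holding it there, since nothing else keeps it open; leave the brown bottle and the beaker where they stand.

Things in the scene. Friction and masses are not known exactly. Their poses are not given: they have to be found in the camera images.
- cooler: Bench vial cooler: white box with a flat bare aluminium lid on top, fixed. Origin at the centre of its underside; x from its front (display) to its back (hinge), y to its left, z up. Housing 190 x 196 mm. Closed lid: top face at z = 0.100, over x -0.091 to +0.094, y -0.106 to +0.106. On it stand only the knob and two hinge leaves (2 mm high, x above 0.060, y = +-0.06).
- lid: The lid with its knob. Origin on the hinge line in the middle; x towards the back when closed, y along the hinge. About 0.5 kg: lifting it at the knob takes 3 to 4 N.
- lid_angle (a joint): Lid opening angle in rad: 0 closed, at most 1.3. It has no stay and falls shut from every angle. A caught lid lifts about 0.015 rad (2 mm at the knob) and then stops hard; a free one just comes up.
- knob_grip (a point): Grip point on the axis of the lid's round black knob, 29 mm above the lid's face; rides on the lid, does not turn with the knob; z is the lid's normal. The knob is a cylinder 36 mm across, 9 to 40 mm above the lid's face, near the front edge at cooler x = -0.052, y = 0. Gripped with the fingers closing along the hinge line it pivots in the pads: the tool may stay vertical as the lid rises.
- lid_hinge (a point): Point on the hinge line (along cooler y), at cooler x = 0.095, y = 0, z = 0.092. When closed, knob_grip is 0.147 m in front of it and 0.037 m above it.
- keeper: Hidden fixed steel lip in the cooler's front wall. The knob carries a bar tongue under the lid, alike at both ends; the lid is caught while either end points within about 0.65 rad of straight forward. No outside mark shows it. The knob turns without end stops, either way (about 0.05 N m); a turn of 1.4 to 1.75 rad frees any caught lid.
- tray: Open stainless tray 190 (x) x 130 (y) x 36 mm high, 3 mm walls, fixed against the cooler's left (+y) side, tucked under the lid's overhang so that glass pushed over the left edge of the lid drops into it. Origin at the centre of its underside, axes parallel to the cooler's.
- chip_1: Flat piece of brown bottle glass about 27 x 22 x 7 mm, 11 g, loose on the lid. Origin on its underside near the middle. At the start all three lie within cooler x 0.005 to 0.050 and y -0.05 to 0.07.
- chip_2: Another piece of brown glass, about 25 x 20 x 7 mm, as chip_1.
- chip_3: Another piece of brown glass, about 26 x 19 x 7 mm, as chip_1.
- scraper: Scraper block standing upright and loose on the worktop to the right of the cooler: foot 84 (x) x 24 (y) mm with a black rubber edge, 30 mm high, and on it a grey handle 74 (x) x 18 (y) mm from 27 to 77 mm high, to be gripped across the 18 mm. Origin at the centre of its underside. 0.11 to 0.2 kg.
- bottle_amber: Whole brown bottle with black cap, 60 mm across, 102 mm high, bystander at the back right. Origin at the centre of its underside.
- beaker_100: Empty glass beaker 52 mm across, 68 mm high, bystander near the front edge. Origin at the centre of its underside.
Not all that is in view belongs to the job. There is more than one size of the scraper; the job needs the smallest.

How it is judged (in metres and radians):
On the way, in this order (a step that is already met when the one before it is completed fails the run):
1. all three pieces of glass lie in the tray (x of chip_1 in the frame of tray between -0.095 and 0.095 m and y of chip_1 in the frame of tray between -0.065 and 0.065 m and z of each of chip_1, chip_2, chip_3 in the frame of tray below 0.03 m and x of chip_2 in the frame of tray between -0.095 and 0.095 m and y of chip_2 in the frame of tray between -0.065 and 0.065 m and x of chip_3 in the frame of tray between -0.095 and 0.095 m and y of chip_3 in the frame of tray between -0.065 and 0.065 m), for 0.2 s.
2. the scraper stands upright on the worktop, let go (height (world z) of scraper below 0.008 m and angle between scraper's own z axis and vertical below 0.12 rad and contact force between the fingers and scraper below 0.1 N), for 0.2 s.
3. the lid is lifted clear of its catch (value of joint lid_angle above 0.15 rad), for 0.1 s.
At the end, for the whole second after the job is handed in: The lid is held still by the fingers at 0.84 rad (48 degrees) or more, with a contact force over 1 N; all three pieces of glass lie inside the tray, below 30 mm; the scraper stands upright (within 0.12 rad) on the worktop, untouched by the fingers (all of step 1 and all of step 2 and value of joint lid_angle above 0.84 rad and velocity of joint lid_angle between -0.05 and 0.05 rad/s and contact force between the fingers and lid above 1 N and contact force between scraper and lid below 0.1 N and linear speed of scraper below 0.02 m/s); the arm keeps its last pose, push and grip.
It fails at once if a finger touches the glass (contact force between the fingers and chip_1 above 0.3 N or contact force between the fingers and chip_2 above 0.3 N or contact force between the fingers and chip_3 above 0.3 N).
It fails at once if the lid is opened with glass not yet in the tray (value of joint lid_angle above 0.08 rad and not ((x of chip_1 in the frame of tray between -0.095 and 0.095 m and y of chip_1 in the frame of tray between -0.065 and 0.065 m and z of chip_1 in the frame of tray below 0.03 m) and (x of chip_2 in the frame of tray between -0.095 and 0.095 m and y of chip_2 in the frame of tray between -0.065 and 0.065 m and z of chip_2 in the frame of tray below 0.03 m) and (x of chip_3 in the frame of tray between -0.095 and 0.095 m and y of chip_3 in the frame of tray between -0.065 and 0.065 m and z of chip_3 in the frame of tray below 0.03 m))).
It fails at once if the catch is forced: over 40 N on its lip (contact force between keeper and anything else above 40 N).
It fails at once if the brown bottle or the beaker is shifted over 20 mm or tipped (distance of any of bottle_amber, beaker_100 from where it was at the start of the episode above 0.02 m or angle between any of bottle_amber, beaker_100's own z axis and vertical above 0.3 rad).
It also fails if it takes over 72 s, if anything falls off the work surface, if the arm or the gripper's body presses on something with over 40 N, if the wrist force passes 120 N, or if a joint passes its speed limit or range.

## Robot

A 6-joint arm with a two-finger parallel gripper is mounted at the origin on a cart in front of the work surface, level with it; the furniture and walls round the work are solid. World frame = base frame: x ahead of the robot, y to its left, z up, the work surface at z = 0. Lengths are in mm, angles in rad, forces in N, time in s.
With the tool pointing down it reaches from about 400 to 925 mm from the base axis. Payload 12.5 kg.
Tool frame: the origin (TCP) lies midway between the tips of the shut fingers; the grasp point (between the pads) lies 19 mm behind it; z points along the fingers, y is the line along which they close (so a half turn about z gives the same grasp; the last joint's range is limited). The gripper opens to 95 mm and grips with 3 to 60 N. Pads are 20 mm wide; open, the fingers measure 119 mm over their backs; the gripper's body (75 mm by 180 mm) begins 59 mm behind the grasp point.
Start: joints at [-1.451, 0.491, 1.559, -0, 1.092, -0.106], TCP at [139.951, -609.15, 188.261] pointing down, gripper open.
Joint ranges: [-3.1, 3.1], [-0.84, 2.19], [0.05, 2.79], [-1.13, 4.28], [0.06, 2.93], [-2.69, 2.69]. Speed limits (rad/s): [2.22, 2.22, 2.79, 3.14, 3.14, 3.14].

## Interface

Orientations are given as [roll, pitch, yaw] about the fixed x, y, z axes, in that order (R = Rz(yaw) Ry(pitch) Rx(roll)).
In Python, from cell import * gives the robot as it stands.
- The arm moves only by the tool servo_tool, never from a script. Its argument "moves" is one flat list of numbers, 5 for each row, row after row: the shift along the world's x, y, z as a fraction of full scale, then the turn about the world's z as a fraction of full scale, then the opening, from 0 (shut) to 1 (fully open). A call has 1 to 12 rows; each row is the pose to reach, as a shift and turn from the pose commanded when the call began, turning the shorter way round; what a row does not reach only later rows make up. Full scale, the value 1, is 400 mm for a shift and 180 degrees for a turn. A row lasts 1/12 s, in which the tool goes at most 41.7 mm and 7.16 degrees, less where a joint would pass 70% of its speed; a pose out of reach is approached as far as the arm can. A call with a number of a shift or a turn outside -1 to 1 is refused whole. A call with a gripper value outside its range is refused whole. The fingers move at their own pace and stop on an object; the grip force is fixed at half the most. Time passes only in rows, so rows that repeat a pose let the fingers close. It gives the time, the measured TCP pose, the force, the opening and the grip force at its end, in the units of the state.
- state(): the state, without advancing time (a new reading comes with each control period).
- read_camera(name): name is "scene" or "top" or "wrist"; returns (picture, depth): 480x640x3 uint8, blue, green, red; 480x640 float32, mm along the optical axis (not along the pixel's ray), 0 where there is no reading.
- get_calibration(name): a dict with "K" (3x3 intrinsics, pixels), "R" (3x3) and "t" (3): a world point X has camera coordinates R X + t. Camera axes: x right, y down, z forward; pixel columns grow to the right and rows downward; lengths in mm; the calibration is good to about 2 mm. A picture is of the moment at which its call begins: read the wrist's pose just before it. get_calibration takes no time and is no camera call; for the wrist camera it gives the pose at the moment of the call.
- job_done(): hands the job in; it is judged then, once.
The state is a dict: "t": time; "joints": joint angles; "qvel": joint speeds; "tau": joint torques, N m; "eef_pos": TCP position; "tcp_rot": TCP orientation; "ft_force": force on the tool from outside, world axes, zero at the start; "moment": the same for the moment, N m; "opening": opening from 0.0 (shut) to 1.0 (fully open); "grip_force": force on a finger pad.
Only numpy, scipy, OpenCV 4.12 (cv2) and the standard library are available. Lean on these libraries where they do the work, as an engineer would, in place of code of your own. Each camera call takes 0.05 s, during which the arm holds its last target. There are 200 camera calls.

## Working session

There is one attempt and no reset: what is moved stays moved. The work goes in short steps, Python scripts to look and compute and a tool call to move; the robot and the scene stay as the last step left them, time stands still between calls to the robot, and variables do not carry over. Pictures are saved under pics/ and viewed, at most 10 in all, crops included, and the job is handed in when it is done.

Besides the shell and the picture viewer there is one more tool, called after "Call:" in YAML: its name, and indented under it one key for each argument. servo_tool: Moves the arm, as the interface text tells. Its arguments: {"type":"object","properties":{"moves":{"type":"array"}},"required":["moves"]}

```bash
mkdir -p pics
cat > h.py <<'E'
from cell import *
import numpy as np, cv2
def px2w(name,d,u,v,cal=None):
    c=cal or get_calibration(name);K,R,t=map(np.array,(c["K"],c["R"],c["t"]))
    p=np.linalg.inv(K)@np.array([u,v,1])*d
    return R.T@(p-t)
def plane(name,u,v,z):
    c=get_calibration(name);K,R,t=map(np.array,(c["K"],c["R"],c["t"]))
    r=R.T@np.linalg.inv(K)@np.array([u,v,1]);o=-R.T@t
    return o+r*(z-o[2])/r[2]
E
python3 - <<'E'
from h import *
for n in("scene","top"):
    p,d=read_camera(n);cv2.imwrite(f"pics/{n}0.png",p);np.save(f"{n}0.npy",d)
    c=get_calibration(n);print(n,-np.array(c["R"]).T@np.array(c["t"]),np.round(c["R"],2).tolist(),c["K"][0][0])
s=state();print(s)
E
```

```text
scene [104.02854764 582.92965783 445.24183895] [[-0.84, -0.54, -0.02], [-0.21, 0.37, -0.91], [0.5, -0.76, -0.42]] 443.81519049106305
top [457.72696739 -70.41014043 943.10794744] [[-0.01, -1.0, 0.01], [-0.99, 0.01, -0.11], [0.11, -0.01, -0.99]] 467.4562168485501
{'t': 0.1, 'joints': array([-1.45058645e+00,  4.91470940e-01,  1.55938193e+00,  2.30882495e-05,
        1.09167540e+00, -1.05603451e-01]), 'qvel': array([ 0.00061423, -0.00329762,  0.00013495,  0.00057581, -0.00090535,
        0.00216216]), 'tau': array([ 2.40651949e-03, -6.13625264e+01, -2.58603179e+01,  6.94145844e-02,
        4.70807240e-02, -4.27323039e-05]), 'eef_pos': array([ 139.93533258, -608.89782301,  187.74006348]), 'tcp_rot': array([-3.14066441e+00, -1.18985409e-04,  2.25802622e-01]), 'ft_force': array([-0.02556196, -0.17127548,  0.24453771]), 'moment': array([0.00083417, 0.0195264 , 0.01229323]), 'grip_force': 0.0, 'opening': 0.9999685696937863}
```

View pics/top0.png

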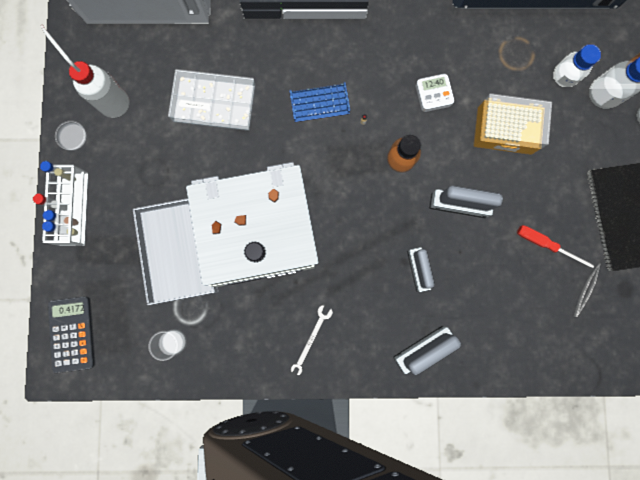

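View pics/scene0.png

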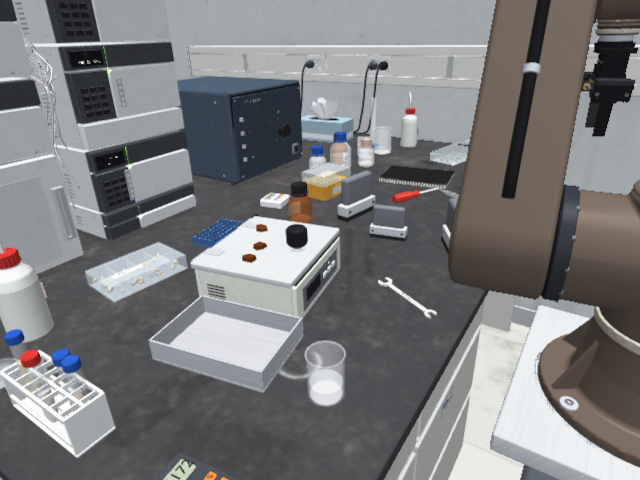

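Top view: there are three scraper candidates, at (466,201), (422,270) and (428,350). The one at (422,270) is clearly the smallest. The chips are at (217,228), (240,220) and (274,195), the knob at (255,251), the tray at (172,253), the bottle at (405,153) and the beaker at (165,345). I'll check with one close crop.

Run:
```python
from h import *
p=cv2.imread("pics/top0.png")
a=cv2.resize(p[155:310,130:330],None,fx=2.5,fy=2.5,interpolation=cv2.INTER_CUBIC)
b=cv2.resize(p[235:305,395:450],None,fx=5,fy=5,interpolation=cv2.INTER_CUBIC)
o=np.zeros((390,780,3),np.uint8);o[:a.shape[0],:500]=a[:390,:500];o[:350,502:777]=b
cv2.imwrite("pics/crop.png",o)
d=np.load("top0.npy")
for n,u,v in[("lid",230,260),("foot?",418,280),("handle",425,270),("table",370,280),("chip",274,195),("knob",255,252),("tray",165,255),("hA",475,195),("hB",435,355)]:
    print(n,d[v,u],px2w("top",d[v,u],u,v).round(1))
```

```text
lid 838.8439 [509.2  82.9 103.3]
foot? 913.0086 [ 472.1 -270.4   28.3]
handle 864.245 [ 489.6 -272.8   79.2]
table 938.34814 [ 473.2 -179.6    2. ]
chip 847.76276 [626.3   4.  107.9]
knob 803.0356 [520.3  33.3 141. ]
tray 936.69775 [526.2 231.    5.2]
hA 850.0636 [ 624.  -361.3  109. ]
hB 820.34595 [ 339.6 -279.1  107.1]
```

View pics/crop.png

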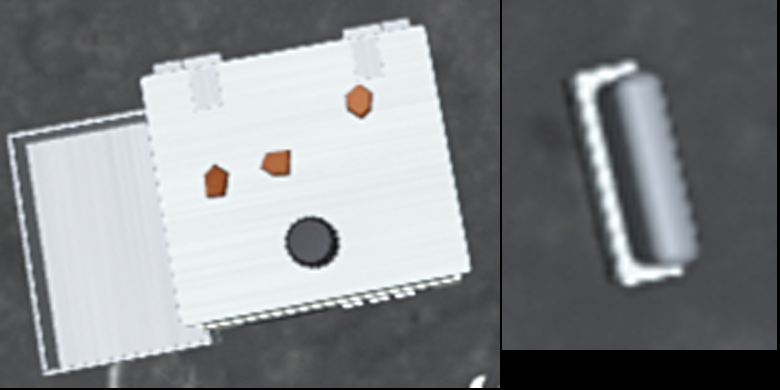

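```bash
cat >> h.py <<'E'
def cloud(name,d):
    c=get_calibration(name);K,R,t=map(np.array,(c["K"],c["R"],c["t"]))
    v,u=np.mgrid[:480,:640];r=np.stack([(u-K[0,2])/K[0,0],(v-K[1,2])/K[1,1],np.ones(u.shape)],-1)*d[...,None]
    return (r-t)@R
E
python3 - <<'E'
from h import *
d=np.load("top0.npy");W=cloud("top",d)
def rect(m,n):
    q=W[m][:,:2].astype(np.float32);print(n,len(q),cv2.minAreaRect(q),W[m][:,2].mean())
X,Y,Z=W[...,0],W[...,1],W[...,2]
uu,vv=np.meshgrid(range(640),range(480))
s=(uu>395)&(uu<450)&(vv>235)&(vv<305)
rect(s&(Z>70),"handle")
L=(uu>170)&(uu<330)&(vv>150)&(vv<300)
rect(L&(Z>96)&(Z<118),"lid"); rect(L&(Z>135),"knob")
print([plane("top",130+u/2.5,155+v/2.5,101).round(1)[:2].tolist() for u,v in[(142,78),(425,27),(468,270),(183,325),(312,242)]])
chips=[plane("top",130+u/2.5,155+v/2.5,107).round(1)[:2] for u,v in[(360,101),(277,162),(216,182)]]
print(chips, "knob",plane("top",130+312/2.5,155+241/2.5,141))
for n,u,v in(("bottle",409,145),("beaker",165,345)): print(n,W[v,u])
t=[plane("top",130+u/2.5,155+v/2.5,36)[:2].round(1).tolist() for u,v in[(10,134),(44,374)]];print("tray left",t)
E
```

```text
handle 388 ((460.6237487792969, -185.51390075683594), (72.29161071777344, 218.638916015625), 19.73777961730957) 113.95895096133957
lid 11560 ((578.1212158203125, 45.82518005371094), (193.5726776123047, 212.2478485107422), 10.435303688049316) 100.7875564282302
knob 416 ((501.50567626953125, -13.049697875976562), (139.96051025390625, 35.188560485839844), 66.76103973388672) 319.6293830693761
[[645.0, 164.0], [682.1, -43.1], [502.8, -73.5], [464.9, 130.6], [523.8, 38.9]]
[array([625.8,   4.1]), array([581.4,  63.8]), array([567.1, 107.4])] knob [521.36702343  33.70156311 141.        ]
bottle [ 719.74639417 -244.86521972  103.44786321]
beaker [350.98058594 220.96549961  21.14312578]
tray left [[615.4, 284.2], [428.9, 251.6]]
```

Run:
```python
from h import *
d=np.load("top0.npy");W=cloud("top",d);X,Y,Z=W[...,0],W[...,1],W[...,2]
uu,vv=np.meshgrid(range(640),range(480));s=(uu>395)&(uu<450)&(vv>240)&(vv<300)
for lo,hi in((70,85),(15,35)):
    m=(s&(Z>lo)&(Z<hi)).astype(np.uint8)
    n,l,st,_=cv2.connectedComponentsWithStats(m);k=1+st[1:,4].argmax()
    q=W[l==k];print(st[k],cv2.minAreaRect(q[:,:2].astype(np.float32)),q.mean(0))
f=[plane("top",395+(u-502)/5,235+v/5,77)[:2].round(1).tolist() for u,v in[(617,76),(658,74),(695,260),(656,265)]];print(f,np.mean(f,0))
s=state();print(s["eef_pos"],s["tcp_rot"])
```

```text
[418 249  17  40 371] ((492.7030334472656, -275.5967102050781), (73.03730773925781, 18.746686935424805), 10.542023658752441) [ 492.39595424 -274.96707112   75.96560072]
[409 248  22  44 204] ((492.52294921875, -274.20562744140625), (83.67730712890625, 23.887710571289062), 10.130217552185059) [ 492.38673093 -267.42215335   26.10245506]
[[526.6, -261.4], [527.2, -276.8], [458.2, -288.2], [456.5, -273.7]] [ 492.125 -275.025]
[ 139.93533258 -608.89782301  187.74006348] [-3.14066441e+00 -1.18985409e-04  2.25802622e-01]
```

Call:
servo_tool:
  moves: [0.881,0.835,-0.05,-0.014,1,0.881,0.835,-0.05,-0.014,1,0.881,0.835,-0.05,-0.014,1,0.881,0.835,-0.05,-0.014,1,0.881,0.835,-0.05,-0.014,1,0.881,0.835,-0.05,-0.014,1,0.881,0.835,-0.05,-0.014,1,0.881,0.835,-0.05,-0.014,1,0.881,0.835,-0.05,-0.014,1,0.881,0.835,-0.05,-0.014,1,0.881,0.835,-0.05,-0.014,1,0.881,0.835,-0.05,-0.014,1]

```text
t: 1.1
eef_pos: [494.3, -272.4, 168.0]
tcp_rot: [-3.141, -0.0, 0.183]
ft_force: [-0.6, -0.8, 0.7]
opening: 1.0
grip_force: 0.0
```

Run:
```python
from h import *
c=get_calibration("wrist");p,d=read_camera("wrist");cv2.imwrite("pics/w0.png",p)
K,R,t=map(np.array,(c["K"],c["R"],c["t"]))
v,u=np.mgrid[:480,:640];W=((np.stack([(u-K[0,2])/K[0,0],(v-K[1,2])/K[1,1],np.ones(u.shape)],-1)*d[...,None])-t)@R
Z=W[...,2];s=(abs(W[...,0]-492)<70)&(abs(W[...,1]+275)<40)&(d>0)
for lo,hi in((72,82),(22,34)):
    q=W[s&(Z>lo)&(Z<hi)];print(len(q),cv2.minAreaRect(q[:,:2].astype(np.float32)) if len(q)>5 else 0)
s=state();print(s["eef_pos"],s["tcp_rot"])
```

```text
1521 ((492.73516845703125, -273.6012878417969), (71.8000259399414, 17.614452362060547), 11.203659057617188)
445 ((492.5599365234375, -273.2175598144531), (82.69197845458984, 23.511972427368164), 11.058366775512695)
[ 496.24692775 -270.37710324  167.75138824] [-3.14060237e+00 -6.28716419e-04  1.84821515e-01]
```

Call:
servo_tool:
  moves: [0,0,-0.1,0,1,0,0,-0.1,0,1,0,0,-0.1,0,1,0,0,-0.1,0,1]

```text
t: 1.48
eef_pos: [492.3, -275.7, 129.1]
tcp_rot: [-3.142, 0.0, 0.181]
ft_force: [0.1, 0.9, 0.5]
opening: 1.001
grip_force: 0.0
```

Call:
servo_tool:
  moves: [0.001,0.002,-0.1,0.002,1,0.001,0.002,-0.2,0.002,1,0.001,0.002,-0.23,0.002,1,0.001,0.002,-0.23,0.002,1,0.001,0.002,-0.23,0.002,0,0.001,0.002,-0.23,0.002,0,0.001,0.002,-0.23,0.002,0,0.001,0.002,-0.23,0.002,0,0.001,0.002,-0.23,0.002,0,0.001,0.002,-0.23,0.002,0,0.001,0.002,-0.23,0.002,0,0.001,0.002,-0.23,0.002,0]

```text
t: 2.48
eef_pos: [492.8, -274.3, 36.4]
tcp_rot: [3.141, -0.0, 0.188]
ft_force: [0.1, -0.8, 0.6]
opening: 0.497
grip_force: 0.0
```

Call:
servo_tool:
  moves: [0,0,0,0,0,0,0,0,0,0,0,0,0,0,0,0,0,0,0,0,0,0,0,0,0,0,0,0,0,0,0,0,0,0,0,0,0,0,0,0]

```text
t: 3.15
eef_pos: [492.7, -274.4, 36.2]
tcp_rot: [3.142, 0.0, 0.188]
ft_force: [0.1, -0.1, -0.2]
opening: 0.188
grip_force: 30.0
```

Call:
servo_tool:
  moves: [0,0,0.08,0,0,0,0,0.18,0,0,0,0,0.28,0,0,0,0,0.375,0,0,0.04,0.08,0.375,0,0,0.08,0.16,0.375,0,0,0.12,0.24,0.375,0,0,0.16,0.32,0.375,0,0,0.2,0.4,0.375,0,0,0.24,0.48,0.375,0,0,0.28,0.56,0.375,0,0,0.296,0.594,0.375,0,0]

```text
t: 4.15
eef_pos: [612.2, -33.2, 186.0]
tcp_rot: [-3.141, -0.0, 0.19]
ft_force: [-0.2, -0.0, -1.7]
opening: 0.187
grip_force: 30.0
```

Call:
servo_tool:
  moves: [0,0,0,0,0,0,0,0,0,0,0,0,-0.06,0,0,0,0,-0.06,0,0]

```text
t: 4.48
eef_pos: [609.1, -37.8, 159.3]
tcp_rot: [-3.14, 0.005, 0.187]
ft_force: [-0.7, -0.1, -3.0]
opening: 0.186
grip_force: 30.0
```

Run:
```python
from h import *
c=get_calibration("wrist");s=state();print(s["eef_pos"],s["tcp_rot"],s["ft_force"])
p,d=read_camera("wrist");q,e=read_camera("scene")
cv2.imwrite("pics/a.png",np.hstack([cv2.resize(p,(400,300)),cv2.resize(q[150:450,150:450],(300,300))]))
```

```text
[609.14511287 -37.81911097 159.28999827] [-3.14026027  0.00456841  0.1869138 ] [-0.73070483 -0.1319955  -2.99498315]
```

View pics/a.png

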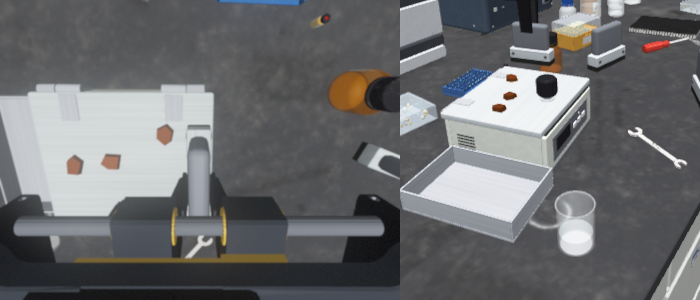

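Call:
servo_tool:
  moves: [0,0,-0.02,0,0,0,0,-0.04,0,0,0,0,-0.0575,0,0,0,0,-0.0575,0,0,0,0,-0.0575,0,0,0,0,-0.0575,0,0]

```text
t: 5.08
eef_pos: [611.3, -36.8, 139.4]
tcp_rot: [3.141, -0.0, 0.188]
ft_force: [0.8, 0.1, -1.4]
opening: 0.188
grip_force: 30.0
```

Call:
servo_tool:
  moves: [-0.002,0.012,0,0,0,-0.007,0.037,0,0,0,-0.011,0.062,0,0,0,-0.016,0.087,0,0,0,-0.02,0.112,0,0,0,-0.025,0.137,0,0,0,-0.029,0.162,0,0,0,-0.034,0.187,0,0,0,-0.039,0.212,0,0,0,-0.043,0.237,0,0,0,-0.048,0.262,0,0,0,-0.052,0.287,0,0,0]

```text
t: 6.08
eef_pos: [590.1, 79.0, 139.3]
tcp_rot: [3.141, 0.0, 0.188]
ft_force: [-0.3, 0.1, -1.1]
opening: 0.184
grip_force: 30.0
```

Run:
```python
from h import *
s=state();print(s["eef_pos"],s["tcp_rot"],s["ft_force"])
p,d=read_camera("wrist");q,e=read_camera("scene")
cv2.imwrite("pics/b.png",np.hstack([cv2.resize(p,(400,300)),cv2.resize(q[150:450,150:450],(300,300))]))
```

```text
[590.11243658  79.02300905 139.25161779] [3.14148319e+00 7.08627915e-05 1.88099261e-01] [-0.29767012  0.08199249 -1.05591299]
```

View pics/b.png

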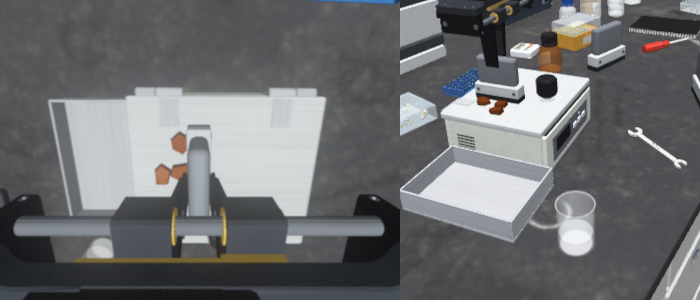

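Call:
servo_tool:
  moves: [-0.005,0.025,0,0,0,-0.009,0.05,0,0,0,-0.014,0.075,0,0,0,-0.018,0.1,0,0,0,-0.023,0.125,0,0,0,-0.027,0.15,0,0,0,-0.032,0.175,0,0,0,-0.036,0.2,0,0,0,-0.041,0.222,0,0,0,-0.041,0.222,0,0,0,-0.041,0.222,0.02,0,0,-0.041,0.222,0.08,0,0]

```text
t: 7.18
eef_pos: [572.6, 166.4, 169.2]
tcp_rot: [3.141, 0.005, 0.188]
ft_force: [-0.5, -1.0, -1.6]
opening: 0.188
grip_force: 30.0
```

Run:
```python
from h import *
s=state();print(s["eef_pos"],s["tcp_rot"],s["ft_force"])
p,d=read_camera("wrist");q,e=read_camera("scene")
cv2.imwrite("pics/c.png",np.hstack([cv2.resize(p,(400,300)),cv2.resize(q[150:450,150:450],(400,300))]))
```

```text
[572.5769588  166.42920205 169.20793264] [3.14144809 0.00548159 0.18816269] [-0.46412488 -0.97489135 -1.60741703]
```

View pics/c.png

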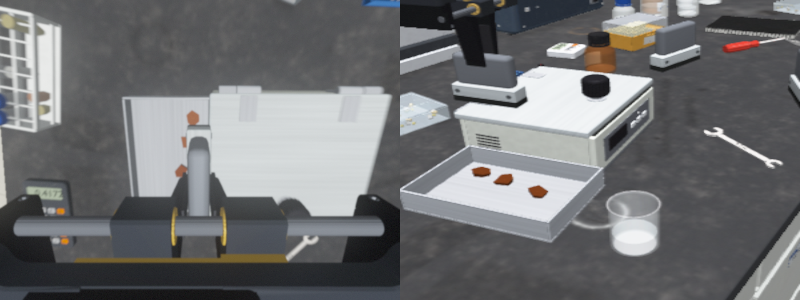

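Call:
servo_tool:
  moves: [0,0,0.06,0,0,0,-0.04,0.12,0,0,0,-0.13,0.12,0,0,0,-0.23,0.12,0,0,0,-0.33,0.12,0,0,0,-0.43,0.12,0,0,0,-0.53,0.12,0,0,0,-0.63,0.12,0,0,0,-0.73,0.12,0,0,0,-0.83,0.12,0,0,0,-0.92,0.12,0,0,0,-0.98,0.12,0,0]

```text
t: 8.28
eef_pos: [573.2, -228.9, 218.8]
tcp_rot: [3.141, 0.0, 0.186]
ft_force: [0.6, 0.1, -1.7]
opening: 0.185
grip_force: 30.0
```

Call:
servo_tool:
  moves: [-0.1,-0.06,0,0,0,-0.18,-0.123,0,0,0,-0.203,-0.123,-0.1,0,0,-0.203,-0.123,-0.2,0,0,-0.203,-0.123,-0.3,0,0,-0.203,-0.123,-0.38,0,0,-0.203,-0.123,-0.43,0,0,-0.203,-0.123,-0.43,0,0,-0.203,-0.123,-0.43,0,0,-0.203,-0.123,-0.43,0,0]

```text
t: 9.12
eef_pos: [493.3, -275.0, 48.5]
tcp_rot: [3.14, -0.001, 0.188]
ft_force: [1.4, -0.0, -0.9]
opening: 0.189
grip_force: 30.0
```

Call:
servo_tool:
  moves: [0,0,-0.012,0,0,0,0,-0.022,0,0,0,0,-0.027,0,0,0,0,-0.027,0,0,0,0,-0.027,0,0,0,0,-0.027,0,0]

```text
t: 9.62
eef_pos: [492.9, -274.4, 36.7]
tcp_rot: [3.141, -0.0, 0.188]
ft_force: [0.0, 0.8, -2.3]
opening: 0.186
grip_force: 30.0
```

Call:
servo_tool:
  moves: [0,0,0,0,0.75,0,0,0,0,0.75,0,0,0,0,0.75,0,0,0,0,0.75,0,0,0,0,0.75,0,0,0,0,0.75,0,0,0,0,0.75,0,0,0.03,0,0.75,0,0,0.1,0,0.75,0,0,0.2,0,0.75,0,0,0.3,0,0.75,0,0,0.4,0,0.75]

```text
t: 10.62
eef_pos: [492.4, -274.1, 198.2]
tcp_rot: [-3.141, 0.001, 0.188]
ft_force: [0.2, -1.1, -0.2]
opening: 0.749
grip_force: 0.0
```

Run:
```python
from h import *
s=state();print(s["eef_pos"],s["tcp_rot"],s["ft_force"])
p,d=read_camera("top")
cv2.imwrite("pics/d.png",p[100:400,100:500])
W=cloud("top",d);uu,vv=np.meshgrid(range(640),range(480));Z=W[...,2]
s=(abs(W[...,0]-492)<60)&(abs(W[...,1]+275)<30)&(Z>70)&(Z<84)
q=W[s];print(len(q),cv2.minAreaRect(q[:,:2].astype(np.float32)) if len(q)>5 else 0,q.mean(0))
```

```text
[ 492.36244862 -274.08740024  198.18515445] [-3.14121061e+00  5.03656499e-04  1.88114866e-01] [ 0.17639018 -1.06657462 -0.2011002 ]
0 0 [nan nan nan]<stdin>:7: RuntimeWarning: Mean of empty slice.
  ret = um.true_divide(
```

View pics/d.png

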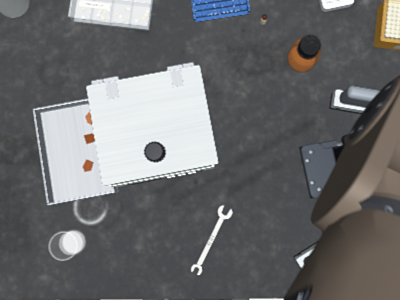

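Call:
servo_tool:
  moves: [0.01,0.09,0,0,1,0.02,0.18,0,0,1,0.03,0.27,0,0,1,0.04,0.36,0,0,1,0.05,0.45,0,0,1,0.06,0.54,0,0,1,0.07,0.63,0,0,1,0.071,0.7,0,-0.002,1,0.071,0.75,0,-0.002,1,0.071,0.772,0,-0.002,1,0.071,0.772,0,-0.002,1,0.071,0.772,0,-0.002,1]

```text
t: 11.67
eef_pos: [521.2, 34.1, 196.3]
tcp_rot: [3.141, 0.0, 0.183]
ft_force: [-0.2, -0.5, 0.2]
opening: 1.001
grip_force: 0.0
```

Call:
servo_tool:
  moves: [0,0,0,0,1,0,0,0,0,1]

```text
t: 11.83
eef_pos: [521.2, 33.3, 196.4]
tcp_rot: [3.141, 0.0, 0.18]
ft_force: [-0.1, -0.2, 0.3]
opening: 0.997
grip_force: 0.0
```

Run:
```python
from h import *
c=get_calibration("wrist");s=state();print(s["eef_pos"],s["tcp_rot"],s["ft_force"])
p,d=read_camera("wrist")
K,R,t=map(np.array,(c["K"],c["R"],c["t"]))
v,u=np.mgrid[:480,:640];W=((np.stack([(u-K[0,2])/K[0,0],(v-K[1,2])/K[1,1],np.ones(u.shape)],-1)*d[...,None])-t)@R
q=W[(abs(W[...,0]-521)<40)&(abs(W[...,1]-34)<35)&(W[...,2]>134)&(W[...,2]<144)&(d>0)]
print(len(q),cv2.minEnclosingCircle(q[:,:2].astype(np.float32)),q.mean(0))
q=W[(W[...,2]>97)&(W[...,2]<102.5)&(d>0)&(abs(W[...,0]-573)<140)&(abs(W[...,1]-45)<140)];print(len(q),cv2.minAreaRect(q[:,:2].astype(np.float32)))
p,d=read_camera("top");W=cloud("top",d)
q=W[(abs(W[...,0]-492)<60)&(abs(W[...,1]+275)<30)&(W[...,2]>70)&(W[...,2]<84)];print(len(q),cv2.minAreaRect(q[:,:2].astype(np.float32)),q.mean(0))
```

```text
[521.23564374  33.28900918 196.39415002] [3.14142316e+00 8.08364044e-05 1.80373437e-01] [-0.12527665 -0.22030285  0.29210772]
1632 ((520.6444091796875, 37.69400405883789), 18.444467544555664) [522.06134024  37.88394979 139.07530918]
57502 ((576.55126953125, 48.00481414794922), (191.50160217285156, 211.77615356445312), 10.311188697814941)
378 ((492.9644775390625, -275.3922424316406), (73.85929870605469, 18.99091911315918), 10.951675415039062) [ 492.51977324 -274.65910004   75.9093396 ]
```

Call:
servo_tool:
  moves: [0,0.006,-0.06,0,1,0,0.006,-0.13,0,1,0,0.006,-0.19,0,1,0,0.006,-0.216,0,1,0,0.006,-0.216,0,0.7,0,0.006,-0.216,0,0.5,0,0.006,-0.216,0,0.3,0,0.006,-0.216,0,0,0,0.006,-0.216,0,0,0,0.006,-0.216,0,0,0,0.006,-0.216,0,0,0,0.006,-0.216,0,0]

```text
t: 12.93
eef_pos: [521.3, 36.8, 110.3]
tcp_rot: [3.141, -0.0, 0.182]
ft_force: [0.4, 0.6, 0.5]
opening: 0.495
grip_force: 0.0
```

Call:
servo_tool:
  moves: [0,0,0,0,0,0,0,0,0,0,0,0,0,0,0,0,0,0,0,0,0,0,0,0,0]

```text
t: 13.35
eef_pos: [521.2, 36.7, 110.1]
tcp_rot: [3.141, -0.0, 0.182]
ft_force: [0.9, -1.6, 1.0]
opening: 0.358
grip_force: 30.0
```

Call:
servo_tool:
  moves: [0,0,0.003,0,0,0,0,0.005,0,0,0,0,0.007,0,0,0,0,0.007,0,0,0,0,0.007,0,0]

```text
t: 13.77
eef_pos: [521.5, 36.8, 112.6]
tcp_rot: [3.141, -0.0, 0.182]
ft_force: [4.1, -0.9, -7.8]
opening: 0.357
grip_force: 30.0
```

Call:
servo_tool:
  moves: [0,0,0.001,0,0,0,0,0.002,0,0,0,0,0.002,0,0,0,0,0.002,0,0]

```text
t: 14.1
eef_pos: [521.4, 36.8, 112.9]
tcp_rot: [3.142, 0.0, 0.182]
ft_force: [7.0, -0.8, -14.5]
opening: 0.356
grip_force: 30.0
```

Call:
servo_tool:
  moves: [0,0,-0.004,0,0,0,0,-0.009,0,0,0,0,-0.009,0,0]

```text
t: 14.35
eef_pos: [521.1, 36.8, 110.1]
tcp_rot: [3.141, 0.0, 0.182]
ft_force: [1.5, -1.8, -1.9]
opening: 0.362
grip_force: 30.0
```

```bash
python3 -c "
from h import *
s=state();print(s['joints'],s['eef_pos'],s['tcp_rot'],s['ft_force'],s['moment'])"
```

```text
[-5.59203887e-02  4.47005496e-01  1.89524285e+00 -2.93221517e-04
  7.99438407e-01  1.33327504e+00] [521.09321335  36.77022231 110.14024009] [3.14141049e+00 1.40939791e-04 1.81805300e-01] [ 1.54560885 -1.78034909 -1.90265787] [-0.34748688 -0.35683773  0.0051241 ]
```

Call:
servo_tool:
  moves: [0,0,0,0.035,0,0,0,0,0.07,0,0,0,0,0.105,0,0,0,0,0.14,0,0,0,0,0.175,0,0,0,0,0.21,0,0,0,0,0.245,0,0,0,0,0.28,0,0,0,0,0.315,0,0,0,0,0.35,0,0,0,0,0.385,0,0,0,0,0.42,0]

```text
t: 15.35
eef_pos: [520.3, 37.4, 110.1]
tcp_rot: [-3.14, -0.001, 1.506]
ft_force: [-1.3, 3.0, 1.0]
opening: 0.359
grip_force: 30.0
```

Call:
servo_tool:
  moves: [0,0,0,0.035,0,0,0,0,0.07,0,0,0,0,0.085,0,0,0,0,0.085,0,0,0,0,0.085,0]

```text
t: 15.77
eef_pos: [520.2, 37.3, 110.1]
tcp_rot: [-3.14, -0.001, 1.766]
ft_force: [-3.0, 3.9, 3.1]
opening: 0.356
grip_force: 30.0
```

Call:
servo_tool:
  moves: [0,0,0,0,0.7,0,0,0,0,0.7,0,0,0,0,0.7,0,0,0,0,0.7,0,0,0,0,0.7,0,0,0,-0.035,0.7,0,0,0,-0.07,0.7,0,0,0,-0.105,0.7,0,0,0,-0.14,0.7,0,0,0,-0.175,0.7,0,0,0,-0.21,0.7,0,0,0,-0.245,0.7]

```text
t: 16.77
eef_pos: [521.3, 36.8, 110.1]
tcp_rot: [3.141, -0.0, 0.993]
ft_force: [0.4, 0.5, -1.1]
opening: 0.7
grip_force: 0.0
```

Call:
servo_tool:
  moves: [0,0,0,-0.035,0.7,0,0,0,-0.07,0.7,0,0,0,-0.105,0.7,0,0,0,-0.14,0.7,0,0,0,-0.175,0.7,0,0,0,-0.21,0.7,0,0,0,-0.245,0.7,0,0,0,-0.26,0.7,0,0,0,-0.26,0.7,0,0,0,-0.26,0.7]

```text
t: 17.6
eef_pos: [521.2, 36.8, 110.1]
tcp_rot: [3.141, -0.0, 0.183]
ft_force: [-1.3, -0.4, 0.2]
opening: 0.701
grip_force: 0.0
```

Call:
servo_tool:
  moves: [0,0,0,0,0,0,0,0,0,0,0,0,0,0,0,0,0,0,0,0,0,0,0,0,0,0,0,0,0,0,0,0,0,0,0,0,0,0,0,0,0,0,0,0,0]

```text
t: 18.35
eef_pos: [521.2, 36.8, 110.1]
tcp_rot: [3.141, -0.0, 0.182]
ft_force: [-0.5, -1.4, -0.3]
opening: 0.362
grip_force: 30.0
```

Gentle tug again.

Call:
servo_tool:
  moves: [0,0,0.003,0,0,0,0,0.006,0,0,0,0,0.009,0,0,0,0,0.009,0,0,0,0,0.009,0,0]

```text
t: 18.77
eef_pos: [522.0, 36.9, 113.9]
tcp_rot: [3.141, -0.002, 0.182]
ft_force: [5.6, -0.1, -4.3]
opening: 0.362
grip_force: 30.0
```

```bash
python3 -c "
import numpy as np
r,a=np.hypot(147,37),np.arctan2(37,147)
for th in np.linspace(.06,.98,24):
    d=147-r*np.cos(a+th);z=r*np.sin(a+th)-37-3.6
    print(round(th,2),np.round(np.array([d*.9837,d*.18,z])/400,3))"
```

```text
0.06 [0.006 0.001 0.013]
0.1 [0.011 0.002 0.027]
0.14 [0.016 0.003 0.041]
0.18 [0.022 0.004 0.055]
0.22 [0.029 0.005 0.069]
0.26 [0.036 0.007 0.082]
0.3 [0.043 0.008 0.095]
0.34 [0.051 0.009 0.108]
0.38 [0.06  0.011 0.121]
0.42 [0.069 0.013 0.133]
0.46 [0.078 0.014 0.145]
0.5 [0.088 0.016 0.156]
0.54 [0.098 0.018 0.167]
0.58 [0.109 0.02  0.177]
0.62 [0.12  0.022 0.187]
0.66 [0.132 0.024 0.197]
0.7 [0.144 0.026 0.206]
0.74 [0.156 0.029 0.215]
0.78 [0.169 0.031 0.223]
0.82 [0.181 0.033 0.23 ]
0.86 [0.195 0.036 0.237]
0.9 [0.208 0.038 0.244]
0.94 [0.222 0.041 0.25 ]
0.98 [0.236 0.043 0.255]
```

Call:
servo_tool:
  moves: [0.006,0.001,0.013,0,0,0.011,0.002,0.027,0,0,0.016,0.003,0.041,0,0,0.022,0.004,0.055,0,0,0.029,0.005,0.069,0,0,0.036,0.007,0.082,0,0,0.043,0.008,0.095,0,0,0.051,0.009,0.108,0,0,0.06,0.011,0.121,0,0,0.069,0.013,0.133,0,0,0.078,0.014,0.145,0,0,0.088,0.016,0.156,0,0]

```text
t: 19.77
eef_pos: [556.3, 43.3, 176.5]
tcp_rot: [-3.142, 0.001, 0.182]
ft_force: [-1.8, -2.5, -1.9]
opening: 0.327
grip_force: 29.9
```

Run:
```python
from h import *
s=state();print(s["eef_pos"],s["ft_force"],s["moment"],s["opening"])
q,e=read_camera("scene")
cv2.imwrite("pics/e.png",cv2.resize(q[130:330,180:380],(600,600),interpolation=cv2.INTER_CUBIC))
```

```text
[556.34824987  43.29562505 176.45836345] [-1.77713568 -2.53940559 -1.8919634 ] [-0.70179819  0.43856552 -0.00928747] 0.32744090062047243
```

View pics/e.png

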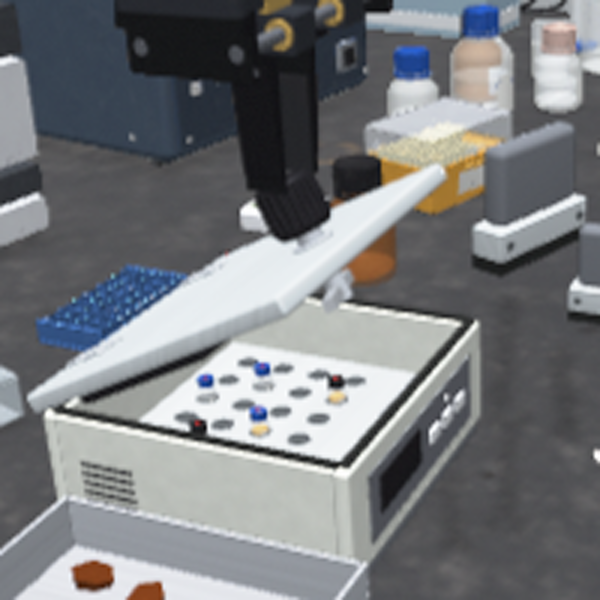

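```bash
cat > ang.py <<'E'
from h import *
def look(cam="scene"):
    s=state();q,d=read_camera(cam);W=cloud(cam,d)
    e=np.array([.9837,.18,0]);f=np.array([-.18,.9837,0])
    P=W-np.array([572,44.5,0]);x=P@e;y=P@f;z=P[...,2]
    m=(d>0)&(x>-30)&(x<85)&(y>30)&(y<100)&(z>101)&(z<260)   # left half of lid
    a=np.stack([x[m],z[m]],1)
    for _ in range(6):
        k=np.polyfit(a[:,0],a[:,1],1);r=abs(np.polyval(k,a[:,0])-a[:,1]);a=a[r<max(3,np.median(r)*2.5)]
    th=-np.arctan(k[0]);print(cam,len(a),"lid angle",th.round(3),"resid",r.std().round(2),"z at hinge x95",np.polyval(k,95).round(1))
    r_,a0=np.hypot(147,37),np.arctan2(37,147)
    kg=np.array([95-r_*np.cos(a0+th),0,92+r_*np.sin(a0+th)])
    t=s["eef_pos"]-np.array([572,44.5,0]);g=np.array([t@e,t@f,t[2]+19])
    dv=g-kg;print("grasp-knob (cooler x,y,z)",dv.round(1),"along lid x / normal",round(dv[0]*np.cos(th)-dv[2]*np.sin(th),1),round(dv[0]*np.sin(th)+dv[2]*np.cos(th),1))
if __name__=="__main__": look();look("top")
E
python3 ang.py
```

```text
scene 426 lid angle 0.488 resid 0.26 z at hinge x95 100.8
grasp-knob (cooler x,y,z) [2.5 1.6 2.7] along lid x / normal 0.9 3.6Traceback (most recent call last):
  File "ang.py", line 15, in <module>
    if __name__=="__main__": look();look("top")
                                    ~~~~^^^^^^^
  File "ang.py", line 9, in look
    k=np.polyfit(a[:,0],a[:,1],1);r=abs(np.polyval(k,a[:,0])-a[:,1]);a=a[r<max(3,np.median(r)*2.5)]
    raise TypeError("expected non-empty vector for x")
TypeError: expected non-empty vector for x
```

The lid is at 0.49 rad, as commanded, and the grasp is still centred on the knob, so I'll continue the arc.

Call:
servo_tool:
  moves: [0.01,0.002,0.011,0,0,0.021,0.004,0.021,0,0,0.032,0.006,0.031,0,0,0.044,0.008,0.041,0,0,0.056,0.01,0.05,0,0,0.068,0.013,0.059,0,0]

```text
t: 20.42
eef_pos: [583.6, 48.5, 200.2]
tcp_rot: [3.142, 0.001, 0.182]
ft_force: [-6.1, -3.6, 4.4]
opening: 0.303
grip_force: 28.7
```

```bash
python3 ang.py 2>/dev/null
```

```text
scene 496 lid angle 0.732 resid 2.12 z at hinge x95 77.7
grasp-knob (cooler x,y,z) [1.8 1.9 1.4] along lid x / normal 0.4 2.2
```

Run:
```python
from h import *
q,e=read_camera("scene")
# project TCP, grasp
c=get_calibration("scene");K,R,t=map(np.array,(c["K"],c["R"],c["t"]));s=state()
for o in (0,19):
    X=K@(R@(s["eef_pos"]+[0,0,o])+t);uv=X[:2]/X[2];print(((uv-[240,90])*6).round(0))
a=cv2.resize(q[90:190,240:340],(600,600),interpolation=cv2.INTER_CUBIC)
a=np.clip(255*(a/255.)**.5,0,255).astype(np.uint8)
cv2.imwrite("pics/f.png",a)
```

```text
[111. 597.]
[105. 532.]
```

View pics/f.png

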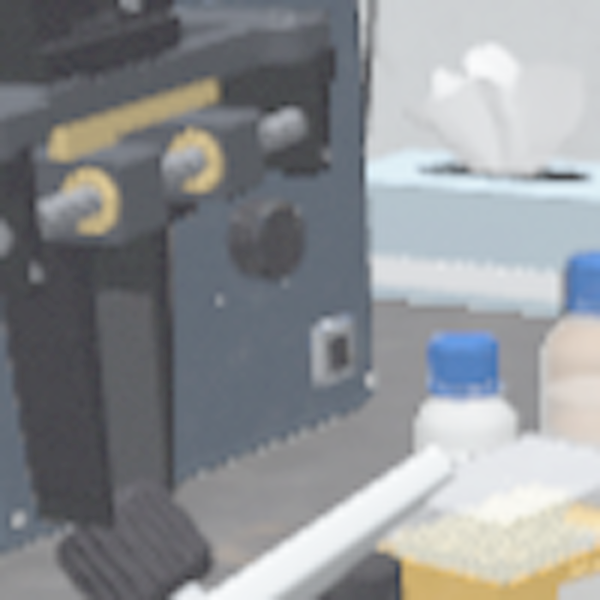

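Call:
servo_tool:
  moves: [0.013,0.002,0.009,0,0,0.025,0.004,0.017,0,0,0.039,0.007,0.024,0,0,0.052,0.009,0.031,0,0,0.066,0.012,0.037,0,0,0.066,0.012,0.037,0,0,0.066,0.012,0.037,0,0]

```text
t: 21.15
eef_pos: [610.8, 53.3, 217.3]
tcp_rot: [3.141, -0.003, 0.182]
ft_force: [-9.5, -2.6, 20.8]
opening: 0.224
grip_force: 27.9
```

```bash
python3 ang.py 2>/dev/null
python3 - <<'E'
from h import *
s=state();print(s["eef_pos"],s["ft_force"],s["moment"],s["opening"])
q,e=read_camera("scene");cv2.imwrite("pics/g.png",cv2.resize(q[100:340,120:420],(750,600),interpolation=cv2.INTER_CUBIC))
E
```

```text
scene 1049 lid angle 0.988 resid 2.07 z at hinge x95 61.4
grasp-knob (cooler x,y,z) [-5.1  1.7  1.2] along lid x / normal -3.9 -3.6
[610.60214954  53.30953484 217.39723225] [-10.71025384  -2.76051356  22.18767686] [-0.50114008  1.98961547  0.02291603] 0.21447097734035023
```

View pics/g.png

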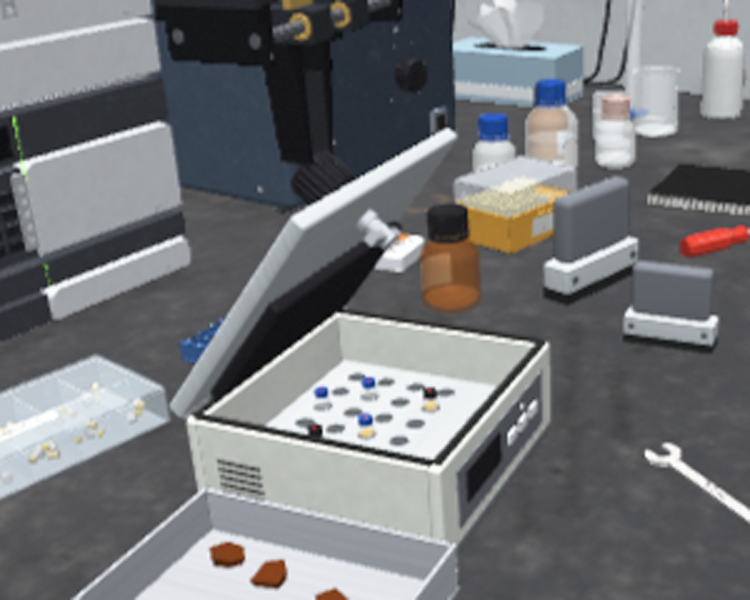

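```bash
cat > ang2.py <<'E'
from h import *
s=state();q,d=read_camera("scene");W=cloud("scene",d)
e=np.array([.9837,.18,0]);f=np.array([-.18,.9837,0])
P=W-np.array([572,44.5,0]);x=P@e-95;y=P@f;z=P[...,2]-92
m=(d>0)&(abs(y)<104)&(x<10)&(x>-150)&(z>10)&(z<200)
x,y,z=x[m],y[m],z[m]
T=np.arange(.5,1.3,.01);n=[(abs(x*np.sin(t)+z*np.cos(t)-8)<1.5).sum() for t in T];th=T[np.argmax(n)]
print("theta",th,max(n),sorted(zip(n,T.round(2)))[-4:])
l=-(x*np.cos(th)-z*np.sin(th));h=x*np.sin(th)+z*np.cos(th)-8   # l: forward from hinge, h: above face
k=(h>10)&(h<45)&(l>110)&(l<190)&(abs(y)<25)
print("knob pts",k.sum(),"l",np.percentile(l[k],[2,50,98]).round(1),"h",np.percentile(h[k],[2,50,98]).round(1),"y",np.percentile(y[k],[2,98]).round(1))
t=s["eef_pos"]-np.array([572,44.5,0])
for o in(0,19):
    a,b=t@e-95,t[2]+o-92;print("tcp+",o,"l",round(-(a*np.cos(th)-b*np.sin(th)),1),"h",round(a*np.sin(th)+b*np.cos(th)-8,1),"y",round(t@f,1))
print(s["opening"],s["ft_force"],s["eef_pos"],state()["opening"])
E
python3 ang2.py
```

```text
theta 0.8300000000000003 548 [(np.int64(348), np.float64(0.8)), (np.int64(386), np.float64(0.81)), (np.int64(467), np.float64(0.82)), (np.int64(548), np.float64(0.83))]
knob pts 318 l [132.8 157.1 186.2] h [10.7 32.9 44.3] y [-9.1 19.7]
tcp+ 0 l 130.0 h 35.7 y 1.7
tcp+ 19 l 144.0 h 48.5 y 1.7
0.21609443755278332 [-8.90000483 -2.81190129 21.50484199] [610.58036049  53.26027996 217.4384111 ] 0.21593356845794984
```

Run:
```python
from h import *
s=state();q,d=read_camera("scene");W=cloud("scene",d)
e=np.array([.9837,.18,0]);f=np.array([-.18,.9837,0])
P=W-s["eef_pos"];x=P@e;y=P@f;z=P[...,2]
m=(d>0)&(abs(x)<45)&(abs(y)<45)&(z>-40)&(z<90)
for b in range(-40,90,6):
    k=m&(z>=b)&(z<b+6)
    if k.sum():print(b,k.sum(),"x",np.percentile(x[k],[5,50,95]).round(),"y",np.percentile(y[k],[5,50,95]).round(),"lum",q[k].mean().round())
print(s["opening"],s["ft_force"])
```

```text
-40 39 x [-22. -19. -18.] y [-31.   5.  38.] lum 103.0
-34 34 x [-27. -24. -22.] y [-17.  12.  41.] lum 104.0
-28 32 x [-31. -29. -27.] y [-42.  16.  41.] lum 106.0
-22 41 x [-43. -35. -32.] y [-39.   8.  41.] lum 109.0
-16 42 x [-44. -39. -37.] y [-40.   8.  41.] lum 117.0
-10 43 x [-45. -43. -41.] y [-40.   4.  39.] lum 124.0
-4 8 x [-12.  -8.  -0.] y [10. 15. 16.] lum 100.0
2 34 x [-20.  -9.   4.] y [11. 16. 18.] lum 52.0
8 79 x [-31. -18.   3.] y [ 4. 15. 18.] lum 58.0
14 101 x [-31. -21.  -2.] y [-5. 12. 17.] lum 42.0
20 82 x [-25. -17.  -4.] y [-6. 10. 16.] lum 45.0
26 102 x [-17. -10.   8.] y [-12.   6.  15.] lum 39.0
32 75 x [-12.  -3.   8.] y [-13.  13.  16.] lum 28.0
38 80 x [-12.  -6.   9.] y [-14.  15.  18.] lum 28.0
44 84 x [-13.  -5.   7.] y [-13.  16.  18.] lum 27.0
50 89 x [-13.  -5.   8.] y [-15.  17.  20.] lum 27.0
56 88 x [-13.  -6.   7.] y [-14.  17.  20.] lum 28.0
62 89 x [-13.  -6.   7.] y [-16.  17.  20.] lum 27.0
68 96 x [-13.  -7.   8.] y [-16.  17.  22.] lum 27.0
74 101 x [-13.  -7.   7.] y [-18.  18.  22.] lum 27.0
80 102 x [-13.  -6.   8.] y [-18.  17.  23.] lum 24.0
86 66 x [-13.  -7.   8.] y [-18.  17.  23.] lum 22.0
0.21593356845794984 [-9.57479459 -2.13071296 21.6837073 ]
```

Opening has shrunk to 0.22 and the lid sits about 0.1 rad lower than commanded, so the knob is slipping down out of the pads. I'll lower the lid gently and regrip deeper.

Call:
servo_tool:
  moves: [-0.014,-0.003,-0.008,0,0,-0.027,-0.005,-0.015,0,0,-0.053,-0.01,-0.029,0,0,-0.078,-0.015,-0.046,0,0,-0.102,-0.019,-0.065,0,0,-0.124,-0.023,-0.085,0,0,-0.144,-0.027,-0.107,0,0,-0.162,-0.03,-0.131,0,0,-0.179,-0.033,-0.157,0,0,-0.193,-0.036,-0.183,0,0,-0.206,-0.038,-0.211,0,0,-0.211,-0.039,-0.225,0,0]

```text
t: 22.4
eef_pos: [525.6, 37.9, 123.7]
tcp_rot: [-3.141, -0.0, 0.182]
ft_force: [0.3, -0.3, -0.2]
opening: 0.006
grip_force: 0.0
```

```bash
sed -i 's/arange(.5,1.3,.01)/arange(0,1.3,.01)/; s/z>10)/z>3)/' ang2.py; python3 ang2.py
```

```text
theta 0.0 3675 [(np.int64(1247), np.float64(0.03)), (np.int64(1914), np.float64(0.02)), (np.int64(3158), np.float64(0.01)), (np.int64(3675), np.float64(0.0))]
knob pts 175 l [133.2 143.3 149.8] h [11.5 34.2 40.6] y [-11.   19.6]
tcp+ 0 l 141.9 h 23.7 y 1.8
tcp+ 19 l 141.9 h 42.7 y 1.8
0.005891295334886369 [ 0.30977996 -0.33742033 -0.231815  ] [525.58471638  37.87738017 123.70283523] 0.0072581441294008045
```

Run:
```python
from h import *
s=state();q,d=read_camera("scene");W=cloud("scene",d)
e=np.array([.9837,.18,0]);f=np.array([-.18,.9837,0])
P=W-s["eef_pos"];x=P@e;y=P@f;z=P[...,2]
m=(d>0)&(abs(x)<45)&(abs(y)<45)&(z>-40)&(z<90)
for b in range(-20,76,4):
    k=m&(z>=b)&(z<b+4)
    if k.sum():print(b,k.sum(),"x",np.percentile(x[k],[5,50,95]).round(),"y",np.percentile(y[k],[5,50,95]).round(),"lum",q[k].mean().round())
c=get_calibration("wrist");K,R,t=map(np.array,(c["K"],c["R"],c["t"]))
print(s["joints"],s["eef_pos"],"wristcam",(-R.T@t).round(1))
```

```text
-20 9 x [-15. -10.  -0.] y [ 2.  6. 10.] lum 162.0
-16 13 x [-19. -11.  -1.] y [ 5. 14. 15.] lum 109.0
-12 36 x [-22. -16.   6.] y [ 0. 11. 17.] lum 58.0
-8 47 x [-24. -14.   6.] y [-2. 13. 18.] lum 40.0
-4 45 x [-23. -13.   4.] y [-1. 13. 18.] lum 32.0
0 42 x [-23. -13.   4.] y [-0. 14. 17.] lum 31.0
4 49 x [-23. -14.   3.] y [-1. 13. 18.] lum 29.0
8 44 x [-23. -12.   7.] y [-2. 12. 17.] lum 34.0
12 67 x [-23. -13.   8.] y [-6. 11. 16.] lum 44.0
16 106 x [-20.  -7.   5.] y [-12.   0.  13.] lum 48.0
24 12 x [-12.  -2.   8.] y [0. 4. 5.] lum 147.0
28 34 x [-13.  -2.  11.] y [1. 3. 5.] lum 42.0
32 29 x [-12.  -4.   9.] y [-2.  4.  5.] lum 22.0
36 29 x [-12.  -4.   8.] y [-4.  6.  8.] lum 22.0
40 33 x [-12.  -2.   9.] y [-3.  6.  8.] lum 24.0
44 32 x [-12.  -6.   7.] y [-4.  7.  9.] lum 22.0
48 38 x [-12.  -4.   9.] y [-4.  7.  9.] lum 23.0
52 32 x [-12.  -5.   8.] y [-4.  8.  9.] lum 21.0
56 40 x [-12.  -4.   8.] y [-5.  8. 10.] lum 25.0
60 33 x [-13.  -5.   8.] y [-5.  9. 11.] lum 25.0
64 38 x [-13.  -6.   8.] y [-4.  9. 11.] lum 25.0
68 43 x [-13.  -5.   9.] y [-7.  9. 11.] lum 29.0
72 36 x [-12.  -7.   8.] y [-5. 10. 11.] lum 28.0
[-5.37333318e-02  4.34040737e-01  1.87189483e+00  3.58059427e-04
  8.36588982e-01  1.33518636e+00] [525.23194206  37.82499117 123.19979355] wristcam [607.8  53.5 320.4]
```

The shut finger tips are about 26 mm above the reported TCP, so I had only held the knob by its top rim. I'll reopen and grip 25 mm deeper.

Call:
servo_tool:
  moves: [-0.011,-0.002,0.02,0,0.75,-0.011,-0.002,0.02,0,0.75,-0.011,-0.002,0.02,0,0.75,-0.011,-0.002,0.02,0,0.75,-0.011,-0.002,0.02,0,0.75,-0.011,-0.002,0.02,0,0.75,-0.011,-0.002,0.02,0,0.75,-0.011,-0.002,0.02,0,0.75,-0.011,-0.002,0.02,0,0.75,-0.011,-0.002,0.02,0,0.75,-0.011,-0.002,0.02,0,0.75,-0.011,-0.002,0.02,0,0.75]

```text
t: 23.5
eef_pos: [521.1, 36.8, 132.4]
tcp_rot: [3.141, 0.0, 0.182]
ft_force: [-0.5, -0.5, -0.2]
opening: 0.738
grip_force: 0.0
```

Call:
servo_tool:
  moves: [0,0,-0.04,0,0.75,0,0,-0.08,0,0.75,0,0,-0.1,0,0.75,0,0,-0.11,0,0.75,0,0,-0.117,0,0.75,0,0,-0.117,0,0.75,0,0,-0.117,0,0.75]

```text
t: 24.08
eef_pos: [521.4, 36.8, 86.1]
tcp_rot: [3.141, -0.0, 0.182]
ft_force: [-0.3, 0.1, 0.9]
opening: 0.751
grip_force: 0.0
```

Run:
```python
from h import *
s=state();q,d=read_camera("scene");W=cloud("scene",d)
e=np.array([.9837,.18,0]);f=np.array([-.18,.9837,0])
P=W-s["eef_pos"];x=P@e;y=P@f;z=P[...,2]+s["eef_pos"][2]
m=(d>0)&(abs(x)<25)&(y>28)&(y<60)&(z>95)&(z<160)
for b in range(95,140,3):
    k=m&(z>=b)&(z<b+3)
    if k.sum():print(b,k.sum(),"x",np.percentile(x[k],[5,50,95]).round(),"y",np.percentile(y[k],[5,50,95]).round(),"lum",q[k].mean().round())
print(s["eef_pos"],s["ft_force"],s["opening"])
```

```text
98 273 x [-23.  -0.  23.] y [30. 44. 59.] lum 242.0
101 11 x [-23.   7.  21.] y [33. 44. 56.] lum 242.0
110 4 x [-0.  5. 10.] y [37. 38. 39.] lum 182.0
113 19 x [-12.  -2.  10.] y [38. 39. 40.] lum 106.0
116 26 x [-12.  -3.  10.] y [37. 39. 41.] lum 36.0
119 17 x [-13.  -2.   9.] y [38. 40. 42.] lum 30.0
122 15 x [-12.  -1.  10.] y [37. 42. 43.] lum 38.0
125 23 x [-12.  -3.   9.] y [41. 43. 44.] lum 33.0
128 26 x [-12.  -2.   9.] y [40. 42. 44.] lum 33.0
131 22 x [-12.  -1.  10.] y [41. 42. 44.] lum 30.0
134 22 x [-13.  -3.   8.] y [40. 43. 44.] lum 21.0
137 22 x [-12.  -4.   8.] y [38. 43. 45.] lum 33.0
[521.38559413  36.84358556  86.06558233] [-0.26852795  0.05353256  0.85604613] 0.7509673325247586
```

Tips are now about 12 mm above the lid. Close and tug.

Call:
servo_tool:
  moves: [0,0,0,0,0,0,0,0,0,0,0,0,0,0,0,0,0,0,0,0,0,0,0,0,0,0,0,0,0,0,0,0,0,0,0,0,0,0,0,0,0,0,0,0,0,0,0,0,0,0]

```text
t: 24.97
eef_pos: [521.2, 36.8, 85.7]
tcp_rot: [3.141, -0.0, 0.182]
ft_force: [0.3, -2.0, 0.9]
opening: 0.374
grip_force: 30.0
```

Call:
servo_tool:
  moves: [0,0,0.003,0,0,0,0,0.006,0,0,0,0,0.009,0,0,0,0,0.009,0,0,0,0,0.009,0,0]

```text
t: 25.38
eef_pos: [521.6, 36.8, 89.2]
tcp_rot: [3.141, -0.001, 0.182]
ft_force: [4.6, -1.7, -6.7]
opening: 0.375
grip_force: 30.0
```

Call:
servo_tool:
  moves: [0.004,0.001,0.005,0,0,0.006,0.001,0.009,0,0,0.006,0.001,0.013,0,0,0.006,0.001,0.013,0,0]

```text
t: 25.72
eef_pos: [523.3, 37.2, 94.6]
tcp_rot: [3.142, 0.001, 0.182]
ft_force: [0.4, -3.4, -5.7]
opening: 0.372
grip_force: 30.0
```

Call:
servo_tool:
  moves: [0.005,0.001,0.014,0,0,0.01,0.002,0.028,0,0,0.016,0.003,0.042,0,0,0.023,0.004,0.056,0,0,0.03,0.006,0.069,0,0,0.037,0.007,0.082,0,0,0.045,0.008,0.095,0,0,0.054,0.01,0.108,0,0,0.063,0.012,0.12,0,0,0.072,0.013,0.132,0,0,0.082,0.015,0.143,0,0,0.092,0.017,0.154,0,0]

```text
t: 26.72
eef_pos: [560.6, 44.1, 156.6]
tcp_rot: [3.141, 0.0, 0.182]
ft_force: [-1.2, -4.5, -5.0]
opening: 0.372
grip_force: 30.0
```

Call:
servo_tool:
  moves: [0.011,0.002,0.01,0,0,0.022,0.004,0.02,0,0,0.034,0.006,0.03,0,0,0.046,0.008,0.039,0,0,0.058,0.011,0.048,0,0,0.071,0.013,0.056,0,0,0.083,0.015,0.063,0,0,0.097,0.018,0.07,0,0,0.11,0.02,0.077,0,0,0.124,0.023,0.083,0,0,0.138,0.025,0.088,0,0,0.138,0.025,0.088,0,0]

```text
t: 27.72
eef_pos: [616.8, 54.4, 191.8]
tcp_rot: [-3.141, -0.002, 0.182]
ft_force: [-2.1, -1.7, 1.1]
opening: 0.37
grip_force: 30.0
```

Call:
servo_tool:
  moves: [0,0,0,0,0,0,0,0,0,0,0,0,0,0,0,0,0,0,0,0,0,0,0,0,0,0,0,0,0,0]

```text
t: 28.22
eef_pos: [615.4, 54.1, 191.2]
tcp_rot: [-3.141, 0.0, 0.182]
ft_force: [-2.8, -0.4, 0.1]
opening: 0.368
grip_force: 30.0
```

```bash
sed -i 's/arange(0,/arange(.3,/' ang2.py; python3 ang2.py
```

```text
theta 0.8400000000000005 574 [(np.int64(369), np.float64(0.85)), (np.int64(401), np.float64(0.82)), (np.int64(485), np.float64(0.83)), (np.int64(574), np.float64(0.84))]
knob pts 342 l [128.1 155.9 186.3] h [10.8 33.7 44.4] y [-10.9  24.2]
tcp+ 0 l 107.6 h 20.6 y 1.7
tcp+ 19 l 121.8 h 33.3 y 1.7
0.36830129005816487 [-2.81964893 -0.40235804  0.06327378] [615.41582102  54.12721157 191.23529488] 0.3718589375073434
```

Run:
```python
from h import *
e=np.array([.9837,.18,0]);f=np.array([-.18,.9837,0])
for cam in("scene","top"):
    q,d=read_camera(cam);W=cloud(cam,d)
    P=W-np.array([572,44.5,0]);x=P@e-95;y=P@f;z=P[...,2]-92
    m=(d>0)&(abs(y)<104)&(x<15)&(x>-150)&(z>20)&(z<175);x,z=x[m],z[m]
    L=[]
    for t in np.arange(.5,1.3,.01):
        n,b=np.histogram(x*np.sin(t)+z*np.cos(t),np.arange(-30,20,1.5));L.append((n.max(),t.round(2),b[n.argmax()]+.75))
    print(cam,m.sum(),sorted(L)[-3:])
s=state();print(s["t"],s["eef_pos"],s["ft_force"],s["opening"],np.abs(s["qvel"]).max())
```

```text
scene 3855 [(np.int64(1146), np.float64(0.93), np.float64(-6.75)), (np.int64(1184), np.float64(0.91), np.float64(-3.75)), (np.int64(1258), np.float64(0.92), np.float64(-5.25))]
top 1945 [(np.int64(814), np.float64(0.92), np.float64(8.25)), (np.int64(889), np.float64(0.9), np.float64(11.25)), (np.int64(986), np.float64(0.91), np.float64(9.75))]
28.3667 [615.4700324   54.13912894 191.2462281 ] [-2.66719618 -0.15800569  1.13393915] 0.3744198837742277 0.0014996619513639976
```

Call:
servo_tool:
  moves: [0.007,0.001,0.003,0,0,0.014,0.003,0.006,0,0,0.021,0.004,0.008,0,0,0.024,0.004,0.009,0,0,0.024,0.004,0.009,0,0,0.024,0.004,0.009,0,0,0.024,0.004,0.009,0,0,0.024,0.004,0.009,0,0,0.024,0.004,0.009,0,0]

```text
t: 29.12
eef_pos: [625.1, 55.8, 194.8]
tcp_rot: [-3.141, 0.0, 0.182]
ft_force: [-2.5, 1.7, -1.8]
opening: 0.369
grip_force: 30.0
```

Run:
```python
from h import *
e=np.array([.9837,.18,0]);f=np.array([-.18,.9837,0])
for cam in("scene","top"):
    q,d=read_camera(cam);W=cloud(cam,d)
    P=W-np.array([572,44.5,0]);x=P@e-95;y=P@f;z=P[...,2]-92
    m=(d>0)&(abs(y)<104)&(x<15)&(x>-150)&(z>20)&(z<175);x,z=x[m],z[m]
    L=[]
    for t in np.arange(.5,1.3,.01):
        n,b=np.histogram(x*np.sin(t)+z*np.cos(t),np.arange(-30,20,1.5));L.append((n.max(),t.round(2),b[n.argmax()]+.75))
    print(cam,max(L))
q=W[(abs(W[...,0]-492)<60)&(abs(W[...,1]+275)<30)&(W[...,2]>70)&(W[...,2]<84)];print("scraper",len(q),q.mean(0))
s=state();print(s["t"],s["eef_pos"],s["ft_force"],s["opening"],s["grip_force"],np.abs(s["qvel"]).max())
if max(L)[1]>.9 and s["opening"]>.35: print(job_done())
```

```text
scene (np.int64(1170), np.float64(0.99), np.float64(-5.25))
top (np.int64(1338), np.float64(0.98), np.float64(9.75))
scraper 373 [ 492.82540151 -274.75259201   76.03632397]
29.2167 [625.07089281  55.76693317 194.81390303] [-1.85017249  2.52755641 -1.39397779] 0.36633841901565734 29.99936878681183 0.0015758927311930277
the job is handed in; nothing more can be done
None
```

I handed the job in at 29 s with the lid held open at about 0.98 rad (56°), all three pieces of glass in the tray and the scraper upright on the worktop; my first grip on the knob slipped and the lid fell shut once, so I gripped it deeper and lifted it again.

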